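Shut and pin the swing bar of a plaster casting frame

TASK

Close the casting frame: swing the aluminium bar about its pin by pushing its free end until it bears on the stop screw, and lean on it lightly for a moment so that it is surely home, without forcing the screw. Then take the steel latch pin from its wooden stand and drop it fully into whichever of the three holes in the board is closest behind the shut bar, so that the bar cannot swing open. Leave the other things on the table alone.

Things in the scene. Friction and masses are not known exactly. Their poses are not given: they have to be found in the camera images.
- board: Casting board with a white face, fixed on the table, 24 mm thick. Origin on its underside (table level); it spans x -130 to +250, y -190 to +190 mm. Its x points away from the robot (within 0.25 rad). On its far part three grey walls, 30 mm high, stand round a white plaster model; the bar closes the near side. Shut, the bar lies nearly along board y, its centre line near x +70 mm.
- pin (a point): Axis of the fixed steel pivot pin, at the board's top surface (24 mm above the table); board coordinates x +70, y +140 mm. Pin 14 mm in diameter, 46 mm high.
- bar: Loose aluminium bar, about 0.5 kg, 30 mm high, lying on the board. Origin: underside, centre of the hole in its 44 mm square boss, on the pivot pin with 1.5 mm play. Its 20 mm thick blade runs along its own -y to 302 mm. Starts open by 0.25 to 0.5 rad, free end towards the robot; shuts anticlockwise from above, free end pushed to board +x. Drags with 1 to 4 N, stays where left.
- bar_face (a point): Point on the bar's far side face (own +x side), at half its height, 270 mm from the hole: this spot meets the stop screw.
- stop: Steel post on the board, 40 x 30, 34 mm high; origin under its near face, at board x 100, y -130, z 24 mm. A rigid stop screw with 16 mm head points from it to board -x, 39 mm above the table. It stands out 11 to 29 mm, set anew each time and not measured: feel for it. Over 18 N from the bar spoils its setting; leaning on it with 3 N or more for half a second shows the bar is home.
- hole_a (a point): Mouth of the first of three latch-pin holes in the board's top, 24 mm above the table, in a slanting row on the near side of the shut bar: board x 43, y -90 mm. Each is 16.5 mm in diameter with a 2 mm chamfer, right through the board to the table. Where the bar stops decides which are uncovered: of those the pin can enter, use the one leaving least space (under 11 mm) between pin and bar.
- hole_b (a point): Mouth of the middle hole of the row, like the first: board x 50, y -117 mm.
- hole_c (a point): Mouth of the last hole of the row, nearest the bar's free end, like the first: board x 57, y -144 mm.
- latch_pin: Loose steel latch pin, 0.16 kg, standing upright in the stand: shaft 14 mm in diameter and 70 mm long with a 3 mm chamfered foot, and above it a round head 24 mm in diameter from 70 to 98 mm above the foot. Origin: centre of the foot. Fully in the hole (or the stand) its foot rests on the table.
- stand: Fixed wooden block, 70 x 70 mm, 30 mm high, with a 16.5 mm through hole in the middle that holds the latch pin; on the left or the right of the board. Origin: centre of the underside.
- ball: White plaster ball, 80 mm across, on a cone foot, 108 mm high in all; on the other side of the board from the stand. Origin: centre of the foot. A bystander.
- ball2: A second such ball, at the far left. A bystander.
- bowl: White bowl 150 mm across, 70 mm high, at the far right. Origin: under its centre. A bystander.
- jar: White closed jar, 70 mm across, 110 mm high, at the left. Origin: under its centre. A bystander.
- brush: Small brush with a wooden handle lying on the table near the robot, to its right. A bystander.
- scraper: Flat steel scraper, 100 x 50 x 4 mm, lying on the table near the robot, to its left. Origin: under its centre. A bystander.
There are look-alikes about, which are no part of the job. Leave any orange or purple look-alike of the latch_pin alone.

How it is judged:
On the way, in this order (a step that is already met when the one before it is completed fails the run):
1. the bar leans on the stop screw with at least 3 N for 0.4 s (contact force between bar and stop above 3 N and x of bar_face in the frame of board between 0.066 and 0.092 m and horizontal distance between bar and pin below 0.004 m and angle between bar's own z axis and vertical below 0.06 rad), for 0.4 s.
2. the latch pin is fully down in a hole close behind the shut bar ((horizontal distance between latch_pin and hole_a below 0.004 m or horizontal distance between latch_pin and hole_b below 0.004 m or horizontal distance between latch_pin and hole_c below 0.004 m) and x of latch_pin in the frame of bar between -0.028 and -0.015 m and z of latch_pin in the frame of board below 0.006 m and angle between latch_pin's own z axis and vertical below 0.12 rad and x of bar_face in the frame of board between 0.066 and 0.092 m and horizontal distance between bar and pin below 0.004 m and angle between bar's own z axis and vertical below 0.06 rad), for 0.2 s.
At the end, for the whole second after the job is handed in: The bar lies flat on its pin (within 4 mm) and shut, bar_face at board x 66 to 92 mm. The latch pin stands upright (0.12 rad) in one of the holes, within 4 mm of its axis, foot less than 6 mm above the table, its axis 15 to 28 mm from the bar's centre line on the near side. Both are at rest (all of step 2 and linear speed of each of bar, latch_pin below 0.01 m/s); the robot touches nothing.
It fails at once if the bar is forced against the stop with more than 18 N (contact force between bar and stop above 18 N).
It fails at once if a bystander (a plaster ball, the bowl, jar, brush or scraper) is moved by more than 20 mm (distance of any of ball, ball2, bowl, jar, brush, scraper from where it was at the start of the episode above 0.02 m).
It also fails if it takes over 72 s, if anything falls off the work surface, if the arm or the gripper's body presses on something with over 40 N, if the wrist force passes 120 N, or if a joint passes its speed limit or range.

ROBOT

A 6-joint arm with a two-finger parallel gripper is mounted at the origin on the work surface. World frame = base frame: x ahead of the robot, y to its left, z up, the work surface at z = 0. Lengths are in m, angles in rad, forces in N, time in s.
With the tool pointing down it reaches from about 0.275 to 0.75 m from the base axis. Payload 10.2 kg.
Tool frame: the origin (TCP) lies at the very end of the fingers, on their centre line; the grasp point (between the pads) lies 19 mm behind it (grip_depth is the distance from the TCP to the grasp point, in m); y points along the fingers, z is the direction in which the jaws open and shut, and the axes are right-handed (so a half turn about y gives the same grasp; the last joint's range is limited). The gripper opens to 88 mm and grips with 3 to 60 N. Pads are 18 mm wide; open, the fingers measure 123 mm over their backs; the gripper's body (75 mm by 187 mm) begins 45 mm behind the grasp point.
Start: joints at [0.947, 0.313, 1.498, -0, 1.331, -0.223], TCP at [0.205, 0.483, 0.239] pointing down, gripper open.
Joint ranges: [-2.94, 2.94], [-0.97, 2.17], [0.19, 2.56], [-1.23, 4.37], [0.02, 3.11], [-2.88, 2.88]. Speed limits (rad/s): [2.39, 2.39, 3.01, 3.14, 3.14, 3.14].

INTERFACE

Orientations are given as a unit quaternion [w, x, y, z].
In Python, from workcell import * gives the robot as it stands. The module is installed in compiled form; this text tells all that it offers.
- The arm moves only by the tool send_rows, never from a script. Its argument "rows" is one flat list of numbers, 7 for each row, row after row: the turn, a rotation vector about the tool's x, y, z in degrees, then the shift along the tool's x, y, z in mm, then the closure in counts, from 0 (fully open) to 255 (shut). A call has 1 to 12 rows; each row is the pose to reach, as a shift and turn from the pose commanded when the call began, along the tool's axes at that moment; what a row does not reach only later rows make up. A row lasts 1/8 s, in which the tool goes at most 62.5 mm and 10.7 degrees, less where a joint would pass 70% of its speed; a pose out of reach is approached as far as the arm can. A call with a gripper value outside its range is refused whole. The fingers move at their own pace and stop on an object; "force" is the grip in N (left out, the last holds). Time passes only in rows, so rows that repeat a pose let the fingers close. It gives the time, the measured TCP pose, the force and the opening at its end, in the units of the state.
- get_state(): the state, without advancing time (a new reading comes with each control period).
- snapshot(name): name is "scene" or "top" or "wrist"; returns (picture, depth): 420x560x3 uint8, red, green, blue; 420x560 float32, m along the optical axis (not along the pixel's ray), 0 where there is no reading.
- camera_params(name): a dict with "fx", "fy", "cx", "cy" (pixels), "extrinsics" (4x4, takes a point from world to camera coordinates). Camera axes: x right, y up, looking along -z (the intrinsics and any distortion apply to the point x, -y, -z); pixel columns grow to the right and rows downward; lengths in m; the calibration is good to about 2 mm. A picture is of the moment at which its call begins: read the wrist's pose just before it. camera_params takes no time and is no camera call; for the wrist camera it gives the pose at the moment of the call.
- sign_off(): hands the job in, once; it reports no verdict.
The state is a dict: "time_s": time; "joint_positions": joint angles; "joint_vel": joint speeds; "effort": joint torques, N m; "tool_pos": TCP position; "ee_rot": TCP orientation; "ft_force": force on the tool from outside, world axes, zero at the start; "wrist_torque": the same for the moment, N m; "width": finger opening in m.
Only numpy, scipy, OpenCV 4.12 (cv2) and the standard library are available. Lean on these libraries where they do the work, as an engineer would, in place of code of your own. Each camera call takes 0.05 s, during which the arm holds its last target. There are 200 camera calls.

## Working session

There is one attempt and no reset: what is moved stays moved. The work goes in short steps, Python scripts to look and compute and a tool call to move; the robot and the scene stay as the last step left them, time stands still between calls to the robot, and variables do not carry over. Pictures are saved under pics/ and viewed, about 8 in all and at most 12, crops included, and the job is handed in when it is done.

Besides the shell and the picture viewer there is one more tool, called as a command line: name --argument value ..., lists and objects as JSON in quotes. send_rows: Moves the arm, as the interface text tells. Its arguments: {"type":"object","properties":{"rows":{"type":"array"},"force":{"type":"number"}},"required":["rows"]}

```bash
mkdir -p pics; cat > h.py <<'E'
from workcell import *
import numpy as np, cv2
def pts(name):
    im,d=snapshot(name); p=camera_params(name)
    return im,d,p
def unproj(p,d,u,v,z=None):
    E=np.array(p['extrinsics']); R=E[:3,:3]; t=E[:3,3]
    ray=np.array([(u-p['cx'])/p['fx'],-(v-p['cy'])/p['fy'],-1.0])
    c=-R.T@t; r=R.T@ray
    s=d if z is None else (z-c[2])/r[2]
    return c+s*r
def proj(p,P):
    E=np.array(p['extrinsics']); q=E[:3,:3]@np.array(P)+E[:3,3]
    return p['cx']+p['fx']*q[0]/-q[2], p['cy']-p['fy']*q[1]/-q[2]
E
python3 - <<'E'
from h import *
import pickle
print(get_state())
for n in("top","scene"):
    im,d,p=pts(n); pickle.dump((im,d,p),open(n+'.pkl','wb')); print(n,p)
    cv2.imwrite(f'pics/{n}1.png',cv2.resize(im[:,:,::-1],(800,600)))
E
```

```text
{'time_s': 0.0, 'joint_positions': array([ 9.46598811e-01,  3.13421766e-01,  1.49842415e+00,  1.02212239e-05,
        1.33098895e+00, -2.23362292e-01]), 'joint_vel': array([ 1.53775278e-03, -4.26307291e-04, -4.94705386e-04, -4.27191469e-04,
       -4.94091403e-04, -5.05180008e-05]), 'effort': array([ 2.49715755e-03, -4.02210760e+01, -2.52279890e+01,  6.95373653e-02,
        3.51789279e-02, -9.61799651e-05]), 'tool_pos': array([0.20469488, 0.48318985, 0.23818038]), 'ee_rot': array([-0.69255379,  0.69335159, -0.14095444,  0.14058685]), 'ft_force': array([ 0.24985132, -0.59194943, -1.09430013]), 'wrist_torque': array([-0.04344753,  0.00825158, -0.00494321]), 'width': 0.0880828208083905}
top {'fx': 424.0859446816682, 'fy': 424.0859446816682, 'cx': 277.3484233261087, 'cy': 206.63259998541577, 'extrinsics': array([[ 0.00187281, -0.99996654,  0.00796358,  0.03059026],
       [ 0.99430044,  0.00271098,  0.10657992, -0.54974465],
       [-0.10659795,  0.00771859,  0.99427225, -1.26946972],
       [ 0.        ,  0.        ,  0.        ,  1.        ]])}
scene {'fx': 384.2968993417709, 'fy': 384.2968993417709, 'cx': 280.74134685623204, 'cy': 204.3161363240609, 'extrinsics': array([[-0.24655929,  0.96887789, -0.02200326,  0.07950726],
       [-0.59987479, -0.13474503,  0.78866597,  0.27299434],
       [ 0.76115619,  0.20765213,  0.61442807, -1.4395634 ],
       [ 0.        ,  0.        ,  0.        ,  1.        ]])}
```

View pics/top1.png

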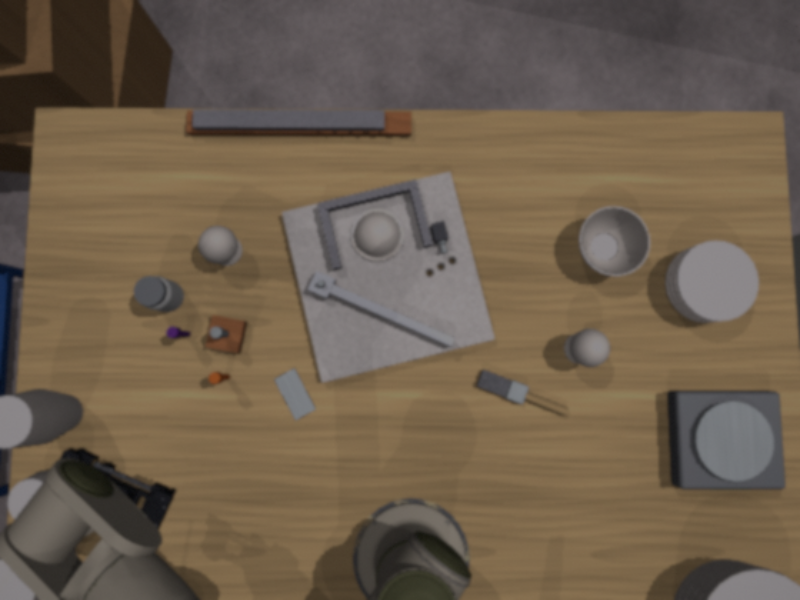

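View pics/scene1.png

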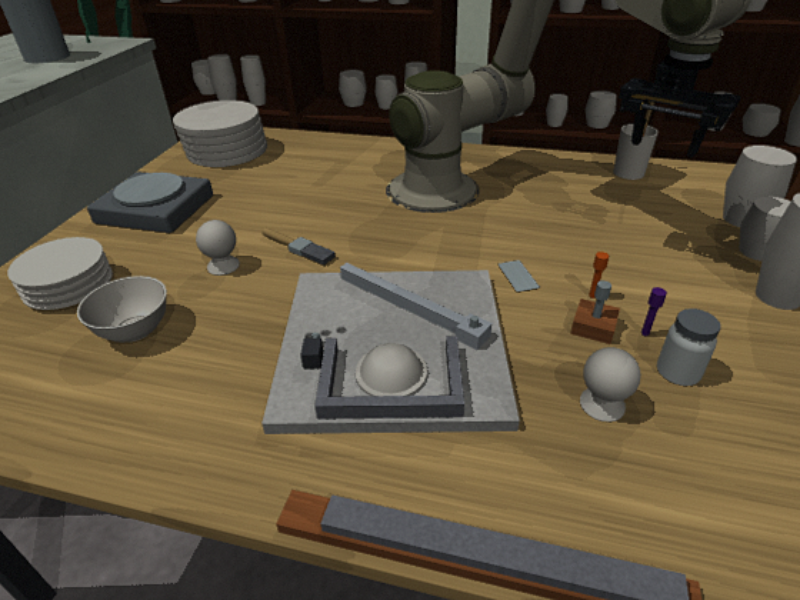

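The top view (800x600) shows the board with corners at (281,213), (451,173), (494,340) and (321,381). The bar's boss is at (320,286) and its free end at (455,342). The stop is at (440,235), and the three holes are at (430,272), (441,266) and (453,260).

There are three pin candidates: grey in the stand at (217,332), orange at (217,378) and purple at (175,332). The grey steel one in the wooden stand fits the description.

```bash
cat > m.py <<'E'
from h import *
import pickle
from scipy.optimize import least_squares
im,d,p=pickle.load(open('top.pkl','rb'))
s=0.7
def W(u,v,z): return unproj(p,0,u*s,v*s,z)[:2]
obs=[((-.130,-.190),(494,340)),((-.130,.190),(321,381)),((.250,.190),(281,213)),((.250,-.190),(451,173)),((.043,-.090),(430,272)),((.050,-.117),(441,266)),((.057,-.144),(453,260))]
L=np.array([o[0] for o in obs]); M=np.array([W(*o[1],.024) for o in obs])
f=lambda q:(np.c_[np.cos(q[2])*L[:,0]-np.sin(q[2])*L[:,1]+q[0],np.sin(q[2])*L[:,0]+np.cos(q[2])*L[:,1]+q[1]]-M).ravel()
r=least_squares(f,[.5,0,0]);print(r.x,(f(r.x)*1000).round(1))
print('boss',W(320,286,.054),'pin',W(320,284,.07),'barend',W(455,342,.054),'stand',W(226,335,.03),'head',W(217,332,.098))
# depth-based pin head cluster
H,Wd=d.shape; vs,us=np.mgrid[0:H,0:Wd]
E=np.array(p['extrinsics']);c=np.stack([(us-p['cx'])/p['fx']*d,-(vs-p['cy'])/p['fy']*d,-d],-1)
X=(c-E[:3,3])@E[:3,:3]
m=(abs(us-217*s)<14)&(abs(vs-334*s)<14)
for lo,hi in((.09,.105),(.024,.035)):
    k=m&(X[...,2]>lo)&(X[...,2]<hi); print(lo,k.sum(),X[k].mean(0) if k.any() else 0)
q=r.x;q=r.x;R=np.array([[np.cos(q[2]),-np.sin(q[2])],[np.sin(q[2]),np.cos(q[2])]])
for n,b in dict(pin=(.07,.14),a=(.043,-.09),b=(.05,-.117),c=(.057,-.144),stop=(.1,-.13)).items(): print(n,R@b+q[:2])
x0,y0,x1,y1=130,200,260,420
a=im[105:290,90:370,::-1]; cv2.imwrite('pics/crop1.png',cv2.resize(np.hstack([im[200:280,105:205,::-1]]),(800,600),interpolation=cv2.INTER_CUBIC))
E
python3 m.py
```

```text
[0.5359708  0.03690649 0.24215198] [ 0.9 -1.3 -2.8 -0.6  3.3 -2.1  3.1  0.7 -1.6  1.  -1.5  0.3 -1.4  1.9]
boss [0.56602756 0.19243061] pin [0.56825865 0.19059264] barend [ 0.44910379 -0.0908294 ] stand [0.46361708 0.39302479] head [0.46684388 0.39277944]
0.09 57 [0.46700804 0.39532863 0.0974139 ]
0.024 376 [0.46661184 0.39921125 0.02963124]
pin [0.57035756 0.18960734]
a [ 0.59929755 -0.04015662]
b [ 0.61256772 -0.06469032]
c [ 0.62583788 -0.08922403]
stop [ 0.66422623 -0.06532142]
```

View pics/crop1.png

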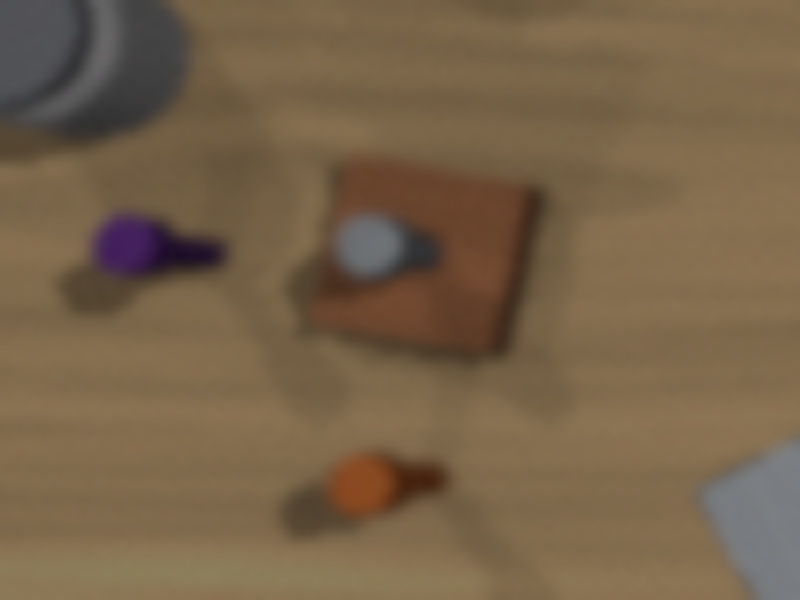

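The crop confirms it. The grey steel pin stands in the wooden block at crop (372,245), and the purple (130,245) and orange (362,485) ones are look-alikes. Next I plan the approach to the bar.

```bash
cat >> h.py <<'E'
from scipy.spatial.transform import Rotation as Ro
def cur():
    s=get_state(); q=s['ee_rot']; return np.array(s['tool_pos']),Ro.from_quat([q[1],q[2],q[3],q[0]]),s
def down(jaw): # tool y down, tool z (jaw axis) at world heading jaw
    z=np.array([np.cos(jaw),np.sin(jaw),0]); y=np.array([0,0,-1.]); x=np.cross(y,z)
    return Ro.from_matrix(np.c_[x,y,z])
def row(p,jaw):
    P,R,s=cur(); T=down(jaw)
    a=(R.inv()*T).as_rotvec(degrees=True); b=R.inv().apply(np.array(p)-P)*1000
    return a.round(2),b.round(1)
E
python3 - <<'E'
from h import *
P,R,s=cur();print(R.as_matrix().round(3))
p=camera_params('wrist');E=np.array(p['extrinsics']);c=-E[:3,:3].T@E[:3,3]
print(p['fx'],p['cx'],p['cy'],'cam in tool',R.inv().apply(c-P),'\n',(R.as_matrix().T@E[:3,:3].T).round(3))
for j in (-1.33,1.81): print(j,row((.47,-.10,.20),j))
E
```

```text
[[ 0.921 -0.001  0.39 ]
 [-0.39  -0.001  0.921]
 [-0.    -1.    -0.001]]
300.04746373168007 281.4877038887767 205.3093396432192 cam in tool [-8.05590157e-02 -1.45107433e-01 -1.17295459e-04] 
 [[-0.    -0.951 -0.31 ]
 [-0.     0.31  -0.951]
 [ 1.    -0.    -0.   ]]
-1.33 (array([5.0000e-02, 1.4324e+02, 8.0000e-02]), array([ 471.8,   38.6, -433.4]))
1.81 (array([ 6.000e-02, -3.667e+01, -3.000e-02]), array([ 471.8,   38.6, -433.4]))
```

send_rows --rows '[0, -3, 0, 30, 2, -20, 255, 0, -8, 0, 82, 6, -55, 255, 0, -12, 0, 134, 10, -90, 255, 0, -15, 0, 186, 13, -124, 255, 0, -18, 0, 238, 17, -159, 255, 0, -22, 0, 290, 20, -193, 255, 0, -25, 0, 342, 24, -228, 255, 0, -28, 0, 394, 28, -262, 255, 0, -32, 0, 446, 32, -297, 255, 0, -35, 0, 498, 35, -331, 255, 0, -36.8, 0, 540, 38, -359, 255, 0, -36.8, 0, 552, 38, -367, 255]' --force 20

```text
time_s: 1.6
tool_pos: [0.5704, -0.072, 0.1996]
ee_rot: [0.702, -0.702, -0.084, 0.085]
ft_force: [-0.5, 0.8, 0.5]
width: 0.0005
```

```bash
python3 - <<'E'
from h import *
import pickle
P,R,s=cur();print(P,R.as_matrix().round(3)[:,2],s['time_s'],s['ft_force'],s['width'],np.linalg.norm(s['joint_vel']))
p=camera_params('wrist');im,d=snapshot('wrist');pickle.dump((im,d,p),open('w1.pkl','wb'))
cv2.imwrite('pics/w1.png',cv2.resize(im[:,:,::-1],(800,600)))
for n,q in dict(pin=(.57036,.18961,.07),a=(.5993,-.04016,.024),b=(.61257,-.06469,.024),c=(.62584,-.08922,.024)).items():print(n,np.array(proj(p,q))/.7)
E
```

```text
[ 0.57040416 -0.0720338   0.19962999] [-0.237  0.972  0.001] 1.6 [-0.48376517  0.78512656  0.50603867] 0.0005129406320459356 0.28019232937181127
pin [758.77170152 364.15833658]
a [432.41134951 307.57060212]
b [398.5267933  315.90432316]
c [365.06731005 324.13349983]
```

View pics/w1.png

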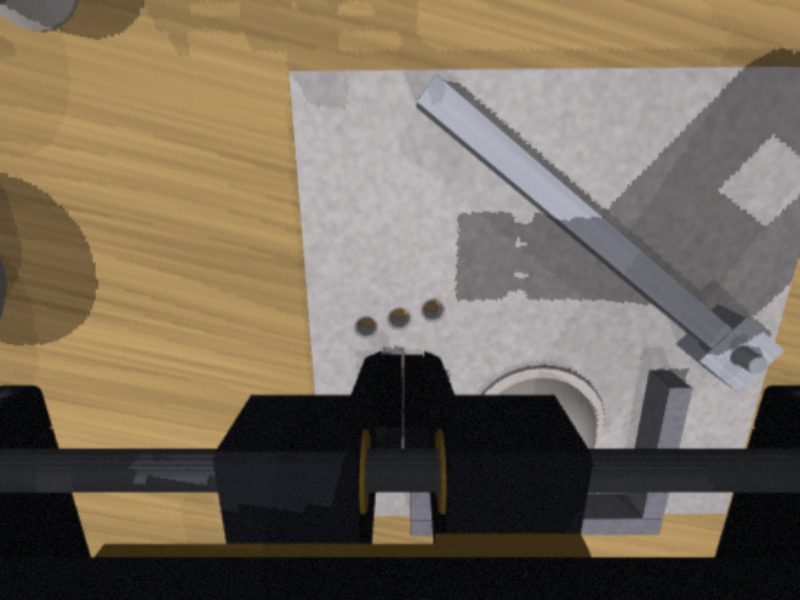

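The wrist view shows the holes at (432,309), (400,317) and (366,325), within 2 px of where my board fit predicts them. The bar's free end is at (435,92), and the stop is hidden behind the gripper. I'll go down on the near side of the bar.

send_rows --rows '[0, 0, 0, -50, 0, 18, 255, 0, 0, 0, -105, 0, 36, 255, 0, 0, 0, -126, 20, 43, 255, 0, 0, 0, -126, 70, 43, 255, 0, 0, 0, -126, 120, 43, 255, 0, 0, 0, -126, 155, 43, 255, 0, 0, 0, -126, 166, 43, 255, 0, 0, 0, -126, 166, 43, 255]'

```text
time_s: 2.65
tool_pos: [0.4371, -0.0576, 0.0351]
ee_rot: [0.702, -0.702, -0.085, 0.086]
ft_force: [-1.4, -0.3, -1.2]
width: 0.0007
```

```bash
cat >> h.py <<'E'
B=np.array([.53597,.03691]);BY=.24215
def bd(P):
    c,s=np.cos(BY),np.sin(BY);v=np.array(P[:2])-B
    return np.array([c*v[0]+s*v[1],-s*v[0]+c*v[1]])*1000
E
python3 - <<'E'
from h import *
P,R,s=cur();print(P,bd(P),s['time_s'],Ro.from_euler('z',-BY).apply(s['ft_force']),R.as_matrix()[:2,2])
C0=bd(P)
for b in (-.65,-.55,-.45,-.35,-.25,-.15,-.1,-.05,-.02,0.0,.035):
    c=np.array([70+251*np.sin(b)-10*np.cos(b)-9,140-251*np.cos(b)-10*np.sin(b)-17.5]);print(b,c.round(1),(c-C0).round(1))
E
```

```text
[ 0.43711781 -0.05764959  0.03509745] [-118.64263358  -68.09697064] 2.65 [-1.43435224  0.03049484 -1.22380853] [-0.23976703  0.97083041]
-0.65 [-98.9 -71.3] [19.8 -3.2]
-0.55 [-78.7 -86.3] [ 39.9 -18.2]
-0.45 [-57.2 -99.2] [ 61.5 -31.1]
-0.35 [ -34.5 -109.9] [ 84.2 -41.8]
-0.25 [ -10.8 -118.2] [107.9 -50.1]
-0.15 [  13.6 -124.2] [132.2 -56.1]
-0.1 [  26.  -126.2] [144.6 -58.2]
-0.05 [  38.5 -127.7] [157.1 -59.6]
-0.02 [  46.  -128.2] [164.6 -60.2]
0.0 [  51.  -128.5] [169.6 -60.4]
0.035 [  59.8 -128.7] [178.4 -60.6]
```

send_rows --rows '[0, 0, 0, 20, 0, -3, 255, 0, 0, 0, 33, 0, -12, 255, 0, 0, 0, 46, 0, -22, 255, 0, 0, 0, 60, 0, -30, 255, 0, 0, 0, 74, 0, -37, 255, 0, 0, 0, 88, 0, -43, 255, 0, 0, 0, 102, 0, -48, 255, 0, 0, 0, 116, 0, -52, 255, 0, 0, 0, 130, 0, -56, 255, 0, 0, 0, 140, 0, -57.5, 255, 0, 0, 0, 146, 0, -58.5, 255, 0, 0, 0, 148, 0, -58.5, 255]'

```text
time_s: 4.15
tool_pos: [0.5952, -0.0797, 0.0352]
ee_rot: [-0.702, 0.702, 0.085, -0.085]
ft_force: [-2.2, -1.1, 1.2]
width: 0.0006
```

```bash
cat > f.py <<'E'
from h import *
P,R,s=cur();print(P,bd(P),s['time_s'],Ro.from_euler('z',-BY).apply(s['ft_force']))
E
cat > v.py <<'E'
import sys
from h import *
import pickle
im,d=snapshot('top');pickle.dump((im,d,camera_params('top')),open('t2.pkl','wb'));p2=camera_params('scene');i2,d2=snapshot('scene')
a=cv2.resize(im[110:280,190:360,::-1],(400,400),interpolation=cv2.INTER_CUBIC);b=cv2.resize(i2[180:310,180:370,::-1],(400,274),interpolation=cv2.INTER_CUBIC)
o=np.zeros((400,800,3),np.uint8);o[:,:400]=a;o[:274,400:]=b;cv2.imwrite(sys.argv[1],o)
E
python3 f.py; python3 v.py pics/push1.png
```

```text
[ 0.59518954 -0.07971031  0.03516025] [  29.52734883 -127.41815528] 4.15 [-2.42657955 -0.57206293  1.20401288]
```

View pics/push1.png

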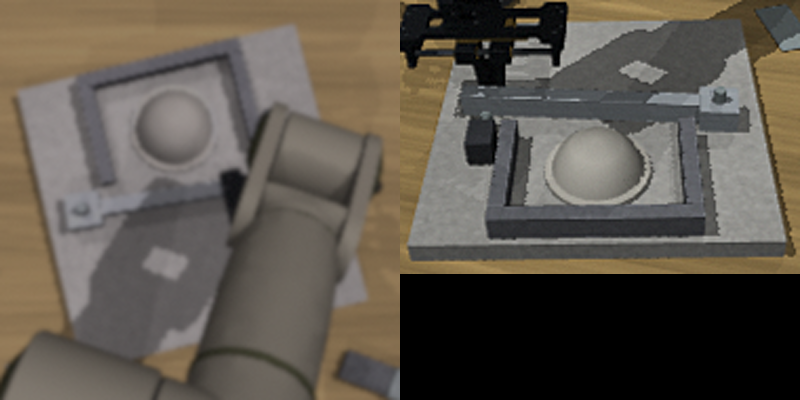

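The fingers are behind the bar, which is nearly shut, with a small gap left to the stop at (480,125) in the scene crop. I'll creep forward from here.

send_rows --rows '[0, 0, 0, 3, 0, -0.3, 255, 0, 0, 0, 6, 0, -0.6, 255, 0, 0, 0, 7.5, 0, -0.8, 255, 0, 0, 0, 7.5, 0, -0.8, 255]'

```text
time_s: 4.75
tool_pos: [0.6026, -0.0786, 0.0347]
ee_rot: [-0.702, 0.702, 0.085, -0.085]
ft_force: [-0.7, -0.4, 0.1]
width: 0.0002
```

send_rows --rows '[0, 0, 0, 0.6, 0, 0, 255, 0, 0, 0, 1.2, 0, 0, 255, 0, 0, 0, 1.5, 0, 0, 255, 0, 0, 0, 1.5, 0, 0, 255]'

```text
time_s: 5.25
tool_pos: [0.604, -0.0783, 0.0347]
ee_rot: [-0.702, 0.702, 0.085, -0.085]
ft_force: [-0.6, -0.7, 0.3]
width: 0.0003
```

```bash
python3 f.py
```

```text
[ 0.60396726 -0.07833002  0.03467928] [  38.37996386 -128.18294902] 5.25 [-0.78252652 -0.53365204  0.33419236]
```

send_rows --rows '[0, 0, 0, 0.7, 0, 0, 255, 0, 0, 0, 1.4, 0, 0, 255, 0, 0, 0, 2, 0, 0, 255, 0, 0, 0, 2, 0, 0, 255]'

```text
time_s: 5.75
tool_pos: [0.6059, -0.0778, 0.0347]
ee_rot: [-0.702, 0.702, 0.085, -0.085]
ft_force: [-0.2, -1.6, 0.8]
width: 0.0007
```

send_rows --rows '[0, 0, 0, 0.5, 0, 0, 255, 0, 0, 0, 1, 0, 0, 255, 0, 0, 0, 1, 0, 0, 255]'

```text
time_s: 6.12
tool_pos: [0.6069, -0.0775, 0.0347]
ee_rot: [-0.702, 0.702, 0.085, -0.085]
ft_force: [-0.6, 0.1, -0.3]
width: 0.0005
```

send_rows --rows '[0, 0, 0, 0.5, 0, 0, 255, 0, 0, 0, 1, 0, 0, 255, 0, 0, 0, 1, 0, 0, 255]'

```text
time_s: 6.5
tool_pos: [0.6079, -0.0773, 0.0347]
ee_rot: [0.702, -0.702, -0.085, 0.085]
ft_force: [-0.2, -0.6, -0.0]
width: 0.0005
```

send_rows --rows '[0, 0, 0, 0.5, 0, 0, 255, 0, 0, 0, 1, 0, 0, 255]'

```text
time_s: 6.75
tool_pos: [0.6088, -0.0771, 0.0347]
ee_rot: [0.702, -0.702, -0.085, 0.085]
ft_force: [-0.1, -0.4, -0.2]
width: 0.0006
```

send_rows --rows '[0, 0, 0, 0.5, 0, 0, 255, 0, 0, 0, 0.5, 0, 0, 255]'

```text
time_s: 7.0
tool_pos: [0.6093, -0.077, 0.0347]
ee_rot: [-0.702, 0.702, 0.085, -0.085]
ft_force: [-0.8, -0.5, 0.0]
width: 0.0003
```

```bash
cat > g.py <<'E'
from h import *
im,d=snapshot('scene');p=camera_params('scene')
H,Wd=d.shape; vs,us=np.mgrid[0:H,0:Wd]
E=np.array(p['extrinsics']);c=np.stack([(us-p['cx'])/p['fx']*d,-(vs-p['cy'])/p['fy']*d,-d],-1)
X=((c-E[:3,3])@E[:3,:3])[d>0]
v=X[:,:2]-B;cc,ss=np.cos(BY),np.sin(BY)
b=np.c_[cc*v[:,0]+ss*v[:,1],-ss*v[:,0]+cc*v[:,1],X[:,2]]*1000
for lo in range(-160,110,20):
    k=(b[:,1]>lo)&(b[:,1]<lo+20)&(b[:,0]>20)&(b[:,0]<98)&(b[:,2]>50)&(b[:,2]<57)
    f=(b[:,1]>lo)&(b[:,1]<lo+20)&(b[:,0]>20)&(b[:,0]<98)&(b[:,2]>30)&(b[:,2]<48)
    if k.sum(): print(lo,k.sum(),'top x',np.percentile(b[k,0],[0,3,50,97,100]).round(1),'face',f.sum(),np.percentile(b[f,0],[3,50,97]).round(1) if f.any() else '')
k=(abs(b[:,1]+130)<11)&(b[:,0]>55)&(b[:,0]<110)&(b[:,2]>29)&(b[:,2]<50)
print(b[k][np.argsort(b[k,0])].round(0)[:60].tolist())
cv2.imwrite('pics/s3.png',cv2.resize(im[190:270,200:320,::-1],(750,500),interpolation=cv2.INTER_CUBIC))
E
python3 g.py
```

```text
-160 48 top x [53.9 55.9 69.6 77.  77.7] face 41 [74.6 76.5 78.4]
-140 63 top x [52.6 53.4 66.2 77.5 77.8] face 45 [74.1 78.5 89.4]
-120 58 top x [49.2 51.  68.  78.8 79.4] face 44 [74.5 77.1 79.6]
-100 47 top x [59.1 60.4 71.3 78.7 79.3] face 46 [76.  78.  79.3]
-80 45 top x [59.8 60.6 70.4 78.1 78.3] face 41 [75.8 78.3 79.9]
-60 45 top x [60.9 61.1 71.  79.9 81. ] face 42 [76.7 78.6 81. ]
-40 47 top x [61.6 62.2 71.  80.2 80.3] face 49 [76.7 79.2 81.1]
-20 52 top x [60.1 62.1 73.1 80.8 81.2] face 46 [78.  79.4 81.4]
0 47 top x [62.1 62.1 73.7 81.5 82.3] face 43 [77.5 79.8 82.3]
20 49 top x [62.5 62.9 73.2 82.6 82.7] face 43 [77.8 80.2 82.2]
40 46 top x [61.9 63.5 73.1 82.5 82.9] face 47 [79.  80.5 82.7]
60 52 top x [62.3 64.2 74.  82.1 82.5] face 49 [79.3 81.2 83.2]
80 50 top x [62.4 63.6 73.6 83.4 84.2] face 39 [79.9 81.4 84. ]
100 54 top x [59.5 62.8 75.3 89.3 94.9] face 40 [80.5 82.8 92. ]
[[72.0, -125.0, 49.0], [73.0, -135.0, 44.0], [74.0, -135.0, 48.0], [75.0, -132.0, 49.0], [75.0, -140.0, 42.0], [75.0, -121.0, 43.0], [76.0, -135.0, 43.0], [76.0, -139.0, 33.0], [76.0, -123.0, 
[... 362 characters left out ...]
.0, -129.0, 48.0], [78.0, -122.0, 45.0], [78.0, -120.0, 42.0], [78.0, -119.0, 32.0], [78.0, -127.0, 48.0], [78.0, -121.0, 32.0], [78.0, -121.0, 39.0], [79.0, -125.0, 46.0], [79.0, -141.0, 36.0], [79.0, -124.0, 49.0], [79.0, -125.0, 43.0], [80.0, -123.0, 40.0], [82.0, -132.0, 45.0], [82.0, -129.0, 46.0], [83.0, -122.0, 39.0], [83.0, -132.0, 40.0], [84.0, -134.0, 44.0], [84.0, -135.0, 38.0], [84.0, -126.0, 48.0], [85.0, -124.0, 45.0], [85.0, -129.0, 45.0], [86.0, -124.0, 42.0], [86.0, -134.0, 43.0], [86.0, -129.0, 43.0], [86.0, -122.0, 40.0], [86.0, -126.0, 46.0], [87.0, -124.0, 40.0], [87.0, -131.0, 47.0], [88.0, -126.0, 41.0], [89.0, -126.0, 45.0], [90.0, -131.0, 43.0], [92.0, -128.0, 44.0]]
```

View pics/s3.png

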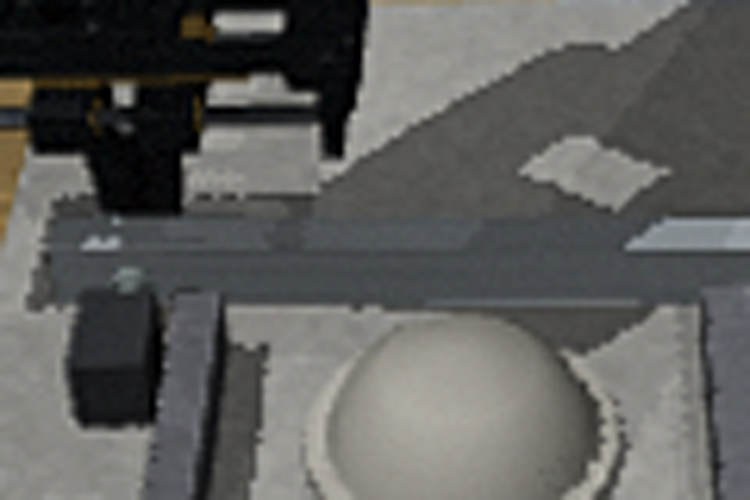

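The fingers are at the bar's near face. The screw head at (128,275) almost touches the bar, with perhaps 3 to 6 mm left. I'll continue in small steps.

send_rows --rows '[0, 0, 0, 0.5, 0, 0, 255, 0, 0, 0, 1, 0, 0, 255, 0, 0, 0, 1, 0, 0, 255]'

```text
time_s: 7.42
tool_pos: [0.6103, -0.0767, 0.0347]
ee_rot: [-0.702, 0.702, 0.085, -0.085]
ft_force: [-1.1, 0.2, -0.5]
width: 0.0005
```

send_rows --rows '[0, 0, 0, 0.5, 0, 0, 255, 0, 0, 0, 1, 0, 0, 255, 0, 0, 0, 1, 0, 0, 255]'

```text
time_s: 7.8
tool_pos: [0.6112, -0.0765, 0.0347]
ee_rot: [-0.702, 0.702, 0.085, -0.085]
ft_force: [-1.1, 0.1, -0.4]
width: 0.0004
```

send_rows --rows '[0, 0, 0, 0.5, 0, 0, 255, 0, 0, 0, 1, 0, 0, 255, 0, 0, 0, 1, 0, 0, 255]'

```text
time_s: 8.18
tool_pos: [0.612, -0.0763, 0.0347]
ee_rot: [0.702, -0.702, -0.085, 0.085]
ft_force: [-2.3, -1.5, 0.4]
width: 0.0004
```

send_rows --rows '[0, 0, 0, 0.5, 0, 0, 255, 0, 0, 0, 1, 0, 0, 255, 0, 0, 0, 1, 0, 0, 255]'

```text
time_s: 8.55
tool_pos: [0.6122, -0.0763, 0.0347]
ee_rot: [0.702, -0.702, -0.084, 0.086]
ft_force: [-8.7, -2.5, 3.9]
width: 0.0003
```

send_rows --rows '[0, 0, 0, 0, 0, 0, 255, 0, 0, 0, 0, 0, 0, 255, 0, 0, 0, 0, 0, 0, 255]'

```text
time_s: 8.93
tool_pos: [0.6121, -0.0763, 0.0347]
ee_rot: [0.702, -0.702, -0.084, 0.086]
ft_force: [-8.9, -2.8, 4.9]
width: 0.0003
```

```bash
python3 f.py
```

```text
[ 0.61214985 -0.07625635  0.03471913] [  46.82106403 -128.13188187] 8.925 [-9.30937072 -0.57919337  4.94391279]
```

send_rows --rows '[0, 0, 0, 0.2, 0, 0, 255, 0, 0, 0, 0.2, 0, 0, 255, 0, 0, 0, 0.2, 0, 0, 255, 0, 0, 0, 0.2, 0, 0, 255, 0, 0, 0, 0.2, 0, 0, 255, 0, 0, 0, 0.2, 0, 0, 255]'

```text
time_s: 9.68
tool_pos: [0.6122, -0.0763, 0.0347]
ee_rot: [0.702, -0.702, -0.084, 0.086]
ft_force: [-10.0, -3.3, 4.4]
width: 0.0005
```

The bar leans on the screw at about 10 N. The contact began sharply at board x of about 46.8 mm. I'll back off and look at the holes.

send_rows --rows '[0, 0, 0, -2, 0, 0, 255, 0, 0, 0, -10, 0, 0, 255, 0, 0, 0, -30, 0, 0, 255, 0, 0, 0, -40, -30, 5, 255, 0, 0, 0, -40, -80, 10, 255, 0, 0, 0, -40, -130, 14, 255, 0, 0, 0, -40, -165, 14, 255, 0, 0, 0, -40, -165, 14, 255, 0, 0, 0, -40, -165, 14, 255]'

```text
time_s: 10.8
tool_pos: [0.5706, -0.0718, 0.1987]
ee_rot: [0.702, -0.702, -0.085, 0.086]
ft_force: [-0.2, 0.6, -0.3]
width: 0.0003
```

```bash
python3 f.py; python3 - <<'E'
from h import *
import pickle
p=camera_params('wrist');im,d=snapshot('wrist');pickle.dump((im,d,p),open('w2.pkl','wb'))
cv2.imwrite('pics/w2.png',cv2.resize(im[180:300,230:390,::-1],(800,600),interpolation=cv2.INTER_CUBIC))
E
```

```text
[ 0.57064742 -0.07182516  0.19865971] [   7.59203944 -113.87808648] 10.8 [-0.01857851  0.64291785 -0.28608477]
```

View pics/w2.png

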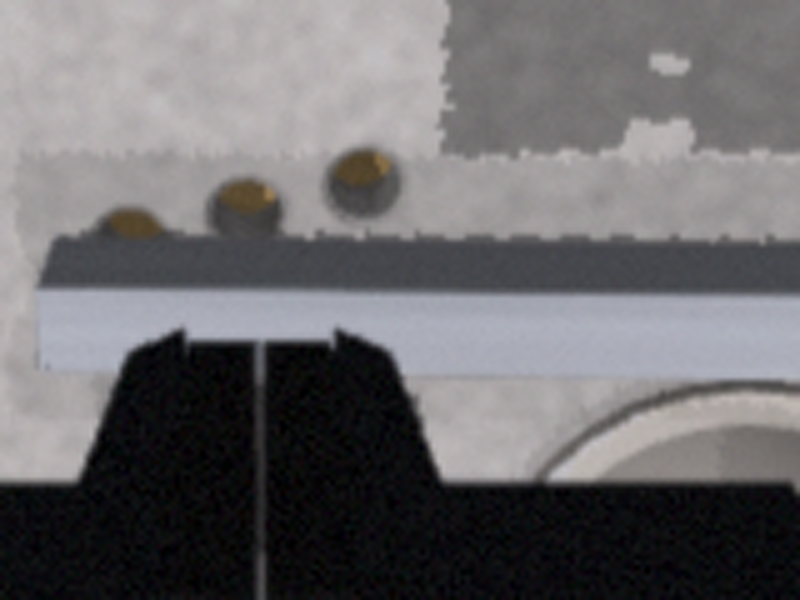

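Hole a at (363,183) is clear, hole b at (246,210) is marginal, and hole c at (130,220) is partly covered. I'll measure how far each hole centre is from the bar's near face.

```bash
python3 - <<'E'
from h import *
import pickle
im,d,p=pickle.load(open('w1.pkl','rb')); g=cv2.cvtColor(im,cv2.COLOR_RGB2GRAY)
hs=[]
for u,v in((432,309),(400,317),(366,325)):
    u*=.7;v*=.7;x,y=int(u)-12,int(v)-12
    w=im[y:y+25,x:x+25].astype(float);bg=np.median(w.reshape(-1,3),0)
    m=(np.abs(w-bg).sum(2)>90).astype(np.uint8)
    n,l,st,ce=cv2.connectedComponentsWithStats(m);i=l[12,12] or 1+np.argmax(st[1:,4])
    c=ce[i]+[x,y];P=unproj(p,0,*c,.024);hs.append(P[:2]);print(c,st[i],P,bd(P))
im,d,p=pickle.load(open('w2.pkl','rb'));g=cv2.cvtColor(im,cv2.COLOR_RGB2GRAY).astype(float)
bot=[];top=[];far=[]
for u in list(range(310,385,3)):
    col=cv2.GaussianBlur(g,(0,0),.7)[215:262,u];gr=np.diff(col)
    i=np.argmin(gr[5:18])+5;j=np.argmax(gr[18:30])+18
    bot.append(bd(unproj(p,0,u,215.5+i,.024)));top.append(bd(unproj(p,0,u,215.5+j,.054)))
for n,e in(('bot',bot),('top',top)):
    e=np.array(e);k=np.polyfit(e[:,1],e[:,0],1)
    for _ in range(3):
        r=e[:,0]-np.polyval(k,e[:,1]);q=abs(r)<1.5;k=np.polyfit(e[q,1],e[q,0],1)
    print(n,k,q.sum())
    for h in hs:
        b=bd(h);print('  dist hole->near face',(np.polyval(k,b[1])-b[0])*np.cos(k[0]))
print(bd([.57036,.18961]))
E
```

```text
[302.38974359 216.46153846] [  5   5  16  16 195] [ 0.60073851 -0.0401271   0.024     ] [ 44.40610399 -90.32038786]
[278.62105263 222.41052632] [  3   6  16  15 190] [ 0.61418565 -0.06471024  0.024     ] [  51.56611619 -117.41080286]
[255.60752688 228.24731183] [  4   6  16  15 186] [ 0.62746618 -0.08879808  0.024     ] [  58.68315548 -143.98041503]
bot [1.28334239e-02 5.78694054e+01] 25
  dist hole->near face 12.30316838437952
  dist hole->near face 4.7961116401866795
  dist hole->near face -2.661292595775194
top [4.31822890e-03 5.82313678e+01] 25
  dist hole->near face 13.435114454649668
  dist hole->near face 6.158187487524516
  dist hole->near face -1.0735180415760108
[ 70.00266242 139.9985334 ]
```

Hole b's centre is only 5 to 6 mm from the bar face, and the pin needs at least 7 mm, so it can't enter there. Hole c is covered. Hole a has about 12 to 13 mm, which leaves a gap of about 5 to 6 mm, so I'll use hole a. Next I fetch the pin.

send_rows --rows '[0, 4, 0, 1, -3, 30, 120, 0, 11, 0, 2, -6, 85, 120, 0, 18, 0, 3, -10, 140, 120, 0, 25, 0, 4, -13, 195, 120, 0, 32, 0, 6, -16, 250, 120, 0, 39, 0, 7, -21, 305, 120, 0, 46, 0, 8, -21, 360, 120, 0, 53, 0, 10, -21, 415, 120, 0, 58, 0, 11, -21, 460, 120, 0, 58.9, 0, 11, -21, 478, 120, 0, 58.9, 0, 11, -21, 478, 120, 0, 58.9, 0, 11, -21, 478, 120]'

```text
time_s: 12.35
tool_pos: [0.4677, 0.3939, 0.22]
ee_rot: [-0.653, 0.653, -0.271, 0.271]
ft_force: [0.4, 0.3, 0.1]
width: 0.0468
```

```bash
python3 f.py; python3 - <<'E'
from h import *
import pickle
p=camera_params('wrist');im,d=snapshot('wrist');pickle.dump((im,d,p),open('w3.pkl','wb'))
cv2.imwrite('pics/w3.png',cv2.resize(im[:,:,::-1],(800,600)))
print(np.array(proj(p,(.467,.3953,.098)))/.7)
H,Wd=d.shape; vs,us=np.mgrid[0:H,0:Wd]
E=np.array(p['extrinsics']);c=np.stack([(us-p['cx'])/p['fx']*d,-(vs-p['cy'])/p['fy']*d,-d],-1)
X=(c-E[:3,3])@E[:3,:3]
k=(d>0)&(X[...,2]>.092)&(X[...,2]<.103)&(np.hypot(X[...,0]-.467,X[...,1]-.395)<.025)
q=X[k];print(k.sum(),q.mean(0),(q.min(0)+q.max(0))/2,np.ptp(q,0),us[k].mean()/.7,vs[k].mean()/.7)
E
```

```text
[0.46771286 0.39392475 0.22003081] [ 19.34301483 362.96613434] 12.35 [0.51125223 0.19643455 0.10435283]
[403.19215544 281.6056315 ]
491 [0.46725143 0.39721675 0.09686482] [0.46794426 0.39678039 0.09566455] [0.02358907 0.02308543 0.00672452] 405.5455338958394 279.3220832121036
```

View pics/w3.png

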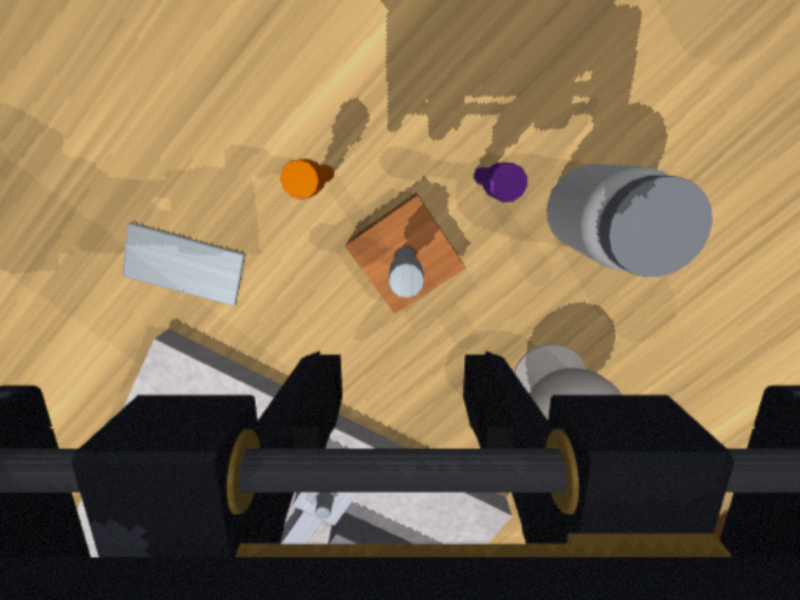

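The wrist view shows the grey pin head at (405,279), clear of the orange pin at (300,180) and the purple pin at (505,182). I'll descend and grip.

send_rows --rows '[0, 0, 0, -2, 30, 1.5, 120, 0, 0, 0, -2, 75, 1.5, 120, 0, 0, 0, -2, 115, 1.5, 120, 0, 0, 0, -2, 140, 1.5, 120, 0, 0, 0, -2, 152, 1.5, 120, 0, 0, 0, -2, 155, 1.5, 120, 0, 0, 0, -2, 155, 1.5, 120]'

```text
time_s: 13.28
tool_pos: [0.4676, 0.3973, 0.0666]
ee_rot: [0.653, -0.653, 0.271, -0.271]
ft_force: [0.4, 0.0, -0.4]
width: 0.0467
```

send_rows --rows '[0, 0, 0, 0, 0, 0, 170, 0, 0, 0, 0, 0, 0, 185, 0, 0, 0, 0, 0, 0, 255, 0, 0, 0, 0, 0, 0, 255, 0, 0, 0, 0, 0, 0, 255, 0, 0, 0, 0, 0, 0, 255]' --force 25

```text
time_s: 14.02
tool_pos: [0.4673, 0.3974, 0.0661]
ee_rot: [0.653, -0.653, 0.271, -0.271]
ft_force: [-0.7, -0.9, 4.1]
width: 0.023
```

send_rows --rows '[0, 0, 0, 0, -10, 0, 255, 0, 0, 0, 0, -40, 0, 255, 0, 0, 0, 0, -80, 0, 255, 0, 0, 0, 0, -115, 0, 255, 0, 0, 0, 0, -125, 0, 255, 0, 0, 0, 0, -125, 0, 255]'

```text
time_s: 14.78
tool_pos: [0.467, 0.3972, 0.1901]
ee_rot: [-0.653, 0.653, -0.271, 0.271]
ft_force: [0.3, 0.1, -1.6]
width: 0.0227
```

```bash
python3 f.py; python3 - <<'E'
from h import *
print(get_state()['width']);print(row((.600,-.040,.185),1.813))
E
```

```text
[0.46696778 0.39718251 0.19012393] [ 19.400851   366.30751309] 14.775 [ 0.30007137  0.07003938 -1.62971872]
0.02272803318472797
(array([ 3.000e-02, -5.894e+01, -3.000e-02]), array([ 403.4,    5.2, -214.6]))
```

Held (1.6 N weight, width 22.7 mm). I'll carry it to a point above hole a.

send_rows --rows '[0, -3, 0, 20, 0, -11, 255, 0, -9, 0, 60, 1, -32, 255, 0, -16, 0, 105, 1, -56, 255, 0, -23, 0, 150, 2, -80, 255, 0, -30, 0, 195, 2, -104, 255, 0, -37, 0, 240, 3, -128, 255, 0, -44, 0, 285, 4, -152, 255, 0, -51, 0, 330, 5, -176, 255, 0, -56, 0, 370, 5, -197, 255, 0, -59, 0, 395, 5, -210, 255, 0, -59, 0, 403.4, 5, -214.6, 255, 0, -59, 0, 403.4, 5, -214.6, 255]'

```text
time_s: 16.27
tool_pos: [0.5998, -0.0395, 0.1846]
ee_rot: [0.702, -0.702, -0.085, 0.086]
ft_force: [0.0, -0.4, -1.0]
width: 0.0231
```

send_rows --rows '[0, 0, 0, 0, 20, 0, 255, 0, 0, 0, 0, 45, 0, 255, 0, 0, 0, 0, 60, 0, 255, 0, 0, 0, 0, 60, 0, 255, 0, 0, 0, 0, 60, 0, 255]'

```text
time_s: 16.9
tool_pos: [0.6006, -0.0396, 0.1266]
ee_rot: [-0.702, 0.702, 0.086, -0.085]
ft_force: [0.2, 0.1, -1.7]
width: 0.023
```

```bash
python3 f.py; python3 - <<'E'
from h import *
import pickle
p=camera_params('wrist');im,d=snapshot('wrist');pickle.dump((im,d,p),open('w4.pkl','wb'))
cv2.imwrite('pics/w4.png',cv2.resize(im[140:290,180:380,::-1],(800,600),interpolation=cv2.INTER_CUBIC))
P,R,s=cur()
for q in ((.6007,-.0401,.024),(.5993,-.0402,.024),P+[0,0,-.066],P+[0,0,.032]):
    u,v=proj(p,q);print((u-180)*4,(v-140)*4)
E
```

```text
[ 0.60056787 -0.03961648  0.12664263] [ 44.3628843  -89.78374141] 16.9 [ 0.1953768   0.10213569 -1.69548693]
404.4708371649235 260.19383466331885
405.5788251755075 254.12741690284747
405.9991772226372 320.92272731866694
405.49633751588294 639.1954400760301
```

View pics/w4.png

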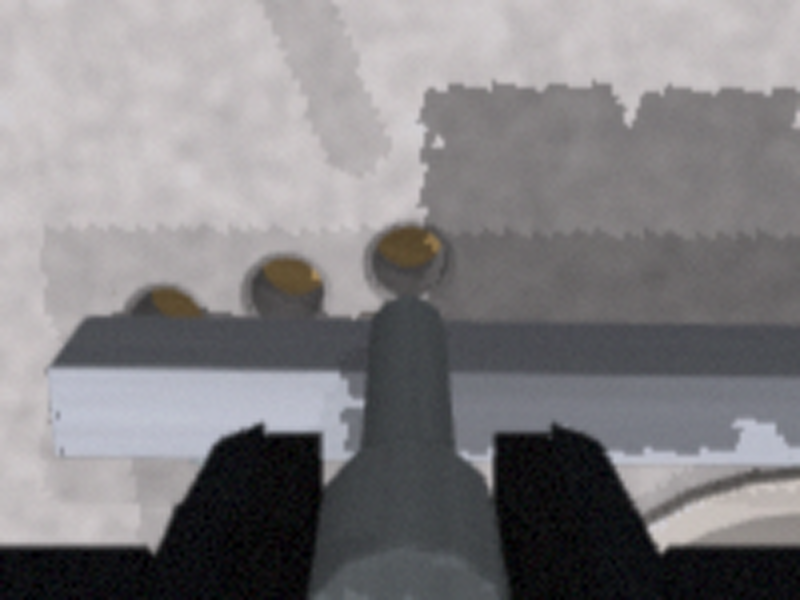

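The foot at (409,~319) projects onto hole a, centred at (409,259), within about 0.5 mm. I'll lower it past the mouth and check the force.

send_rows --rows '[0, 0, 0, 0, 12, 0, 255, 0, 0, 0, 0, 26, 0, 255, 0, 0, 0, 0, 33, 0, 255, 0, 0, 0, 0, 37, 0, 255, 0, 0, 0, 0, 41, 0, 255, 0, 0, 0, 0, 44, 0, 255, 0, 0, 0, 0, 44, 0, 255]'

```text
time_s: 17.82
tool_pos: [0.6001, -0.0398, 0.0816]
ee_rot: [0.702, -0.702, -0.086, 0.086]
ft_force: [-0.1, -0.3, -1.4]
width: 0.0232
```

Foot is about 8 mm inside the hole with no contact force. I'll lower it to the table.

send_rows --rows '[0, 0, 0, 0, 4, 0, 255, 0, 0, 0, 0, 8, 0, 255, 0, 0, 0, 0, 11, 0, 255, 0, 0, 0, 0, 13, 0, 255, 0, 0, 0, 0, 14, 0, 255, 0, 0, 0, 0, 14, 0, 255]'

```text
time_s: 18.58
tool_pos: [0.6002, -0.0399, 0.0677]
ee_rot: [-0.702, 0.702, 0.086, -0.086]
ft_force: [0.6, -0.5, -1.6]
width: 0.0232
```

send_rows --rows '[0, 0, 0, 0, 1.2, 0, 255, 0, 0, 0, 0, 1.2, 0, 255, 0, 0, 0, 0, 1.2, 0, 180, 0, 0, 0, 0, 1.2, 0, 150, 0, 0, 0, 0, 1.2, 0, 120, 0, 0, 0, 0, 1.2, 0, 120, 0, 0, 0, 0, 1.2, 0, 120]'

```text
time_s: 19.45
tool_pos: [0.6002, -0.0398, 0.0666]
ee_rot: [-0.702, 0.702, 0.086, -0.086]
ft_force: [0.1, 0.4, -0.1]
width: 0.0469
```

send_rows --rows '[0, 0, 0, 0, -10, 0, 120, 0, 0, 0, 0, -50, 0, 120, 0, 0, 0, 0, -100, 0, 120, 0, 0, 0, -20, -150, 0, 120, 0, 0, 0, -40, -170, 0, 120, 0, 0, 0, -40, -170, 0, 120, 0, 0, 0, -40, -170, 0, 120]'

```text
time_s: 20.32
tool_pos: [0.5615, -0.0493, 0.2356]
ee_rot: [0.702, -0.702, -0.085, 0.086]
ft_force: [-0.5, -1.0, 0.1]
width: 0.0468
```

```bash
python3 f.py; python3 - <<'E'
from h import *
p=camera_params('wrist');im,d=snapshot('wrist')
H,Wd=d.shape; vs,us=np.mgrid[0:H,0:Wd]
E=np.array(p['extrinsics']);c=np.stack([(us-p['cx'])/p['fx']*d,-(vs-p['cy'])/p['fy']*d,-d],-1)
X=(c-E[:3,3])@E[:3,:3]
k=(d>0)&(X[...,2]>.075)&(X[...,2]<.15)&(np.hypot(X[...,0]-.6,X[...,1]+.04)<.025)
q=X[k];print(k.sum(),q.mean(0),(q.min(0)+q.max(0))/2,np.percentile(q[:,2],[50,90,99]),bd(q.mean(0)))
i2,d2=snapshot('scene')
a=cv2.resize(im[150:300,200:400,::-1],(400,300));b=cv2.resize(i2[180:300,190:350,::-1],(400,300),interpolation=cv2.INTER_CUBIC)
cv2.imwrite('pics/end.png',np.hstack([a,b]))
E
```

```text
[ 0.56147757 -0.04931806  0.23560993] [  4.08670993 -89.82879812] 20.325 [-0.76813557 -0.83594504  0.10707633]
520 [ 0.59802272 -0.04051903  0.09393614] [ 0.60050653 -0.03998298  0.0870311 ] [0.09674853 0.09786337 0.0983967 ] [ 41.67557318 -90.04966399]
```

View pics/end.png

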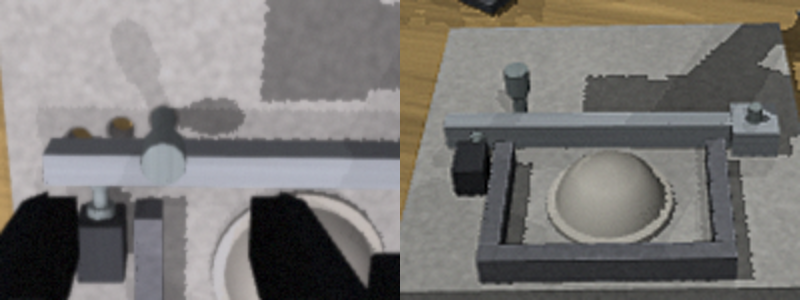

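The latch pin stands in hole a with its head top at 97 to 98 mm, so the foot is on the table. The bar lies shut against the screw head at (100,210) in the wrist crop. The gripper is clear, so I'll hand in.

```bash
python3 -c "
from workcell import *
print(sign_off())"
```

```text
the job is handed in; nothing more can be done
None
```

The bar is shut on the stop screw, the steel latch pin is fully down in hole a, and the job is handed in. It took about 20 s of the 72 s allowed; `sign_off()` gave no verdict.

- **Bar:** I pushed the free end in small steps until it met the screw. I then leaned on it with 9 to 10.5 N at the wrist for about 1 s. This is under the 18 N limit even if none of it went into drag.
- **Hole choice:** Hole b's centre measured 5 to 6 mm from the bar face, and the pin's radius is 7 mm, so it could not enter there. Hole c was partly covered. Hole a was the closest usable one, with a gap of about 5 to 6 mm.
- **Pin:** It went in with no side force. Its head top reads about 97–98 mm, so the foot is on the table. The last pictures show it upright, the bar still against the screw and the gripper clear.

**Disagreements:**
- The bar started about 0.65 rad open by my measurement, not the 0.25 to 0.5 rad stated.
- The wrist and top cameras differed by 1 to 2 mm on hole positions. The bar face readings also spread by 1 to 2 mm. Neither changed the choice of hole.

I did not measure the bystanders again at the end. My planned paths stayed clear of them.

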